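# Press and slide a specimen carrier under the leaf spring of a film tester

### The arm

A 7-joint arm with a two-finger parallel gripper is mounted at the origin on the work surface. World frame = base frame: x ahead of the robot, y to its left, z up, the work surface at z = 0. Lengths are in m, angles in degrees, forces in N, time in s.
With the tool pointing down it reaches from about 0.425 to 0.875 m from the base axis. Payload 4.7 kg.
Tool frame: the origin (TCP) lies at the very end of the fingers, on their centre line; the grasp point (between the pads) lies env.grip_point_offset behind it (env.grip_point_offset is the distance from the TCP to the grasp point, in m); z points along the fingers, y is the direction in which the jaws open and shut (so a half turn about z gives the same grasp; the last joint's range is limited). The gripper opens to 87 mm and grips with 3 to 60 N. Pads are 19 mm wide; open, the fingers measure 117 mm over their backs; the gripper's body (75 mm by 190 mm) begins 51 mm behind the grasp point.
Start: joints at [74.146, 18.392, -4.016, 83.108, 1.295, 78.541, -3.26], TCP at [0.186, -0.623, 0.189] pointing down, gripper open.
Joint ranges: [-163.93, 163.93], [-17.29, 119.83], [-79.2, 71.16], [3.27, 140.29], [-89.18, 269.18], [5.43, 117.66], [-154.24, 154.24]. Speed limits (degrees/s): [147.25, 147.25, 180, 180, 180, 180, 180].

### API

Orientations are given as [roll, pitch, yaw] about the fixed x, y, z axes, in that order (R = Rz(yaw) Ry(pitch) Rx(roll)).
In Python, from cell import env gives the robot as it stands.
- The arm moves only by the tool send_rows, never from a script. Its argument "plan" is a list of rows, each a list of 7 numbers: the finger opening in mm, from 0 to 87, then the shift along the tool's x, y, z in mm, then the turn, a rotation vector about the tool's x, y, z in rad. A call has 1 to 12 rows; each row shifts and turns the commanded pose from where the row before left it, along the tool's axes as they then stand; what a row does not reach is not made up. A row lasts 1/10 s, in which the tool goes at most 50 mm and 8.59 degrees, less where a joint would pass 70% of its speed; a pose out of reach is approached as far as the arm can. A call is refused whole if a number of a shift passes 50 or a number of a turn 0.15, either way. A call with a gripper value outside its range is refused whole. The fingers move at their own pace and stop on an object; "grip_force" is the grip in N (left out, the last holds). Time passes only in rows, so rows that do not move let the fingers close. It gives the time, the measured TCP pose, the force and the opening at its end, in the units of the state.
- env.get_obs(): the state, without advancing time (a new reading comes with each control period).
- env.read_camera(name): name is "side" or "top" or "wrist"; returns the picture (480x640x3 uint8, red, green, blue); there is no depth.
- env.get_calibration(name): a dict with "fx", "fy", "cx", "cy" (pixels), "extrinsics" (4x4, takes a point from camera to world coordinates). Camera axes: x right, y down, z forward; pixel columns grow to the right and rows downward; lengths in m; the calibration is good to about 2 mm. The wrist camera is an equidistant fisheye: a pixel r from the principal point sees the ray r / f radians off the axis. A picture is of the moment at which its call begins: read the wrist's pose just before it. get_calibration takes no time and is no camera call; for the wrist camera it gives the pose at the moment of the call.
- env.sign_off(): hands the job in, once; it reports no verdict.
Trained networks look in the newest picture that a camera, given by its name, has taken for a name from the list of things; names that differ only in an ending like _2 or _b are one class to them, and where a whole thing is asked for, a point or a joint stands for the part that bears it (a point fixed in the world has none). Each returns a list of dicts, best first, with "confidence" (0 to 1); they miss things now and then, are a little off and sometimes report something else, mostly with a low value. They report only what shows in the picture. A call takes as long as a camera call. They do not tell look-alikes from the thing itself.
- env.regions_of(camera, query): "region" (480x640 bool, what is visible of it) and "rect" ([left, top, right, bottom] in pixels, round what is visible of it).
The state is a dict: "time_s": time; "qpos": joint angles; "joint_velocities": joint speeds; "effort": joint torques, N m; "tool_pos": TCP position; "tool_rot": TCP orientation; "force": force on the tool from outside, world axes, zero at the start; "wrist_torque": the same for the moment, N m; "grip_width": finger opening in m.
Only numpy, scipy, OpenCV 4.12 (cv2) and the standard library are available. Lean on these libraries where they do the work, as an engineer would, in place of code of your own. Each camera call takes 0.05 s, during which the arm holds its last target. There are 200 camera calls.

### The job

Load the orange specimen carrier into the film tester: with closed fingertips on its deck behind the black thumb rib, press it down hard until the green sprung step is fully down, and keep it pressed while you slide it under the yellow keeper bar and the leaf spring until its nose is home against the end stop and the step springs up behind it. Only press and push the carrier, never lift it or tip it up; leave the beaker, the jar and the brass weight where they stand, and finish clear of everything.

Things in the scene. Friction and masses are not known exactly. Their poses are not given: they have to be found in the camera images.
- tester: Film tester fixed to the bench: straight feed track with blue rails (63 mm apart inside, 79 outside, tops at z = 34 mm), a white head 85 x 110 x 75 mm high at its end. Origin on the bench under the track's middle line; x along the track in the sliding direction towards the head, z up. Track x = -140 to 150 mm. The ledges the carrier slides on are at z = 16 mm
- keeper (a point): Middle of the underside of the rigid yellow keeper bar that crosses the track: tester frame x = 41 mm, z = 28 mm, 12 mm above the ledges. The bar spans x = 36 to 46 mm and rises to z = 52 mm. The carrier passes below it only when pressed right down on the ledges; with the step up, its nose butts against the bar
- stop (a point): Centre of the end stop, the front face of the white head: tester frame x = 133 mm, y = 0, z = 21 mm. The carrier is home when its nose touches this face
- step (a joint): Green sprung step, 100 x 36 mm, in the track floor at tester x = -125 to -25 mm; the waiting carrier lies on it. Metres: 0 = up (top 8 mm above the ledges), 0.008 = level with the ledges (fully down), 0.009 = limit. Pushes up with 6 N when up, 10 N when down. Springs up behind the carrier's tail once that passes x = -25 mm (8 mm before home)
- leaf (a joint): Steel leaf spring, 34 mm wide, hinged behind the keeper bar (tester x = 48 mm, z = 46 mm), sloping down along the sliding direction. Radians: 0 = at rest, lip 6 mm above the ledges; about 0.1 when its lip drags on the carrier's deck, on which it then presses with about 4 N
- leaf_lip (a point): Underside of the leaf spring's lip; at rest at tester x = 88 mm, y = 0, z = 22 mm
- carrier: Orange specimen carrier, a loose plate 150 x 60 x 10 mm, 0.1 to 0.21 kg, lying between the rails on the step. Origin at the centre of its underside; x points to its rounded nose (x = 75 mm), which faces the head; z up. A flush yellow-green film window lies in front of the rib. Nose starts 6 to 24 mm short of the keeper bar; home, its origin is at tester x = 58 mm, z = 16 mm
- press_spot (a point): Middle of the free deck behind the thumb rib, where the fingertips press: carrier frame x = -56 mm, y = 0, z = 10 mm (top face). The free deck is x = -75 to -38 mm. The black thumb rib, 6 mm thick, 46 wide, 10 high above the deck, stands at x = -38 to -32 mm, across the sliding direction, so fingertips push on its rear face
- beaker: Glass beaker, 52 mm diameter, 65 mm high, standing beside the track; origin at the centre of its underside. Leave alone
- jar: Small jar with a red cap, 44 mm diameter, 60 mm high, standing beside the track; origin at the centre of its underside. Leave alone
- weight: Brass weight, a cylinder 36 mm diameter, 30 mm high, standing beside the track; origin at the centre of its underside. Leave alone
There are look-alikes about, which are no part of the job. Of the things that look like the carrier, the smallest one is meant.

How it is judged:
By the outcome, as a careful person would: the job done as asked, in the order asked, and still so for the second after the job is handed in, with the robot touching nothing.
It also fails if it takes over 35 s, if anything falls off the work surface, if the arm or the gripper's body presses on something with over 40 N, if the wrist force passes 120 N, or if a joint passes its speed limit or range.

## Working session

There is one attempt and no reset: what is moved stays moved. The work goes in short steps, Python scripts to look and compute and a tool call to move; the robot and the scene stay as the last step left them, time stands still between calls to the robot, and variables do not carry over. Pictures are saved under pics/ and viewed, about 8 in all and at most 12, crops included, and the job is handed in when it is done.

Besides the shell and the picture viewer there is one more tool, called after "Call:" as name([rows], argument=value, ...), one row to a line, values as JSON. send_rows: Moves the arm, as the interface text tells. Its arguments: {"type":"object","properties":{"plan":{"type":"array"},"grip_force":{"type":"number"}},"required":["plan"]}

```bash
mkdir -p pics; ls
python3 - <<'E'
from cell import env
import cv2,numpy as np
o=env.get_obs(); print(o['tool_pos'],o['tool_rot'],o['force'],o['grip_width'],env.grip_point_offset)
for n in ("side","top"):
    im=env.read_camera(n); cv2.imwrite(f"pics/{n}1.png",im[:,:,::-1])
    c=env.get_calibration(n); print(n,c['fx'],c['fy'],c['cx'],c['cy'],np.round(c['extrinsics'],4).tolist())
    for q in ("carrier","tester","step","beaker","jar","weight","keeper","leaf"):
        print(q,[(np.round(r['rect']).tolist(),round(r['confidence'],2)) for r in env.regions_of(n,q)][:5])
print(env.get_obs()['time_s'])
E
```

```text
pics
[ 0.18609683 -0.62214106  0.18776268] [-1.79890329e+02  6.31560779e-03  1.66597486e+01] [ 0.1198465   0.75616964 -0.04164246] 0.08713359154804218 0.0187
side 484.0927498636607 484.0927498636607 319.99703061575747 236.94652159345821 [[-0.675, -0.4679, 0.5705, 0.1954], [-0.7378, 0.4306, -0.5198, 0.3417], [-0.0024, -0.7718, -0.6358, 0.5176], [0.0, 0.0, 0.0, 1.0]]
carrier [([371.0, 160.0, 442.0, 229.0], 0.84), ([306.0, 348.0, 419.0, 480.0], 0.83), ([230.0, 255.0, 293.0, 335.0], 0.63)]
tester [([221.0, 162.0, 321.0, 356.0], 0.77), ([173.0, 294.0, 202.0, 327.0], 0.63)]
step []
beaker [([169.0, 229.0, 209.0, 282.0], 0.93)]
jar [([337.0, 259.0, 365.0, 302.0], 0.86), ([228.0, 254.0, 292.0, 336.0], 0.7)]
weight [([171.0, 295.0, 201.0, 329.0], 0.59)]
keeper [([222.0, 162.0, 320.0, 356.0], 0.73)]
leaf [([269.0, 222.0, 290.0, 238.0], 0.78)]
top 496.64429990714024 496.64429990714024 315.1239719980665 231.53787295465895 [[0.0134, -0.9928, 0.1194, 0.4801], [-0.9999, -0.014, -0.0044, -0.0115], [0.006, -0.1193, -0.9928, 0.8041], [0.0, 0.0, 0.0, 1.0]]
carrier [([419.0, 149.0, 553.0, 243.0], 0.98), ([208.0, 172.0, 305.0, 260.0], 0.75)]
tester [([194.0, 74.0, 404.0, 270.0], 0.56)]
step []
beaker [([212.0, 113.0, 251.0, 160.0], 0.9)]
jar [([307.0, 244.0, 336.0, 276.0], 0.77)]
weight [([182.0, 173.0, 209.0, 195.0], 0.65), ([196.0, 72.0, 407.0, 271.0], 0.56), ([298.0, 145.0, 333.0, 178.0], 0.39)]
keeper [([196.0, 71.0, 410.0, 274.0], 0.67)]
leaf [([294.0, 144.0, 335.0, 182.0], 0.87)]
0.9
```

View pics/top1.png

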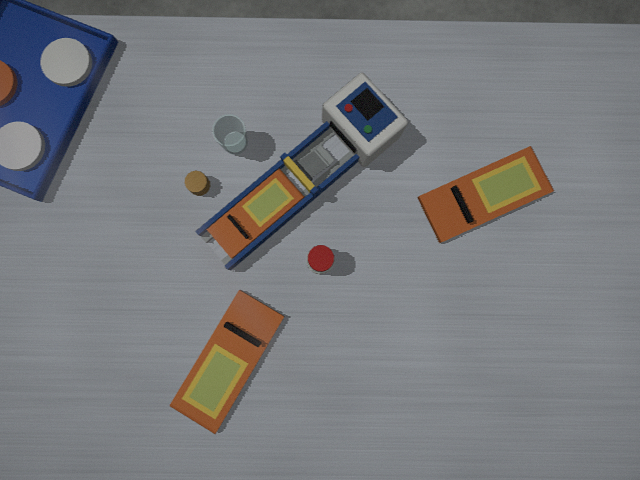

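View pics/side1.png

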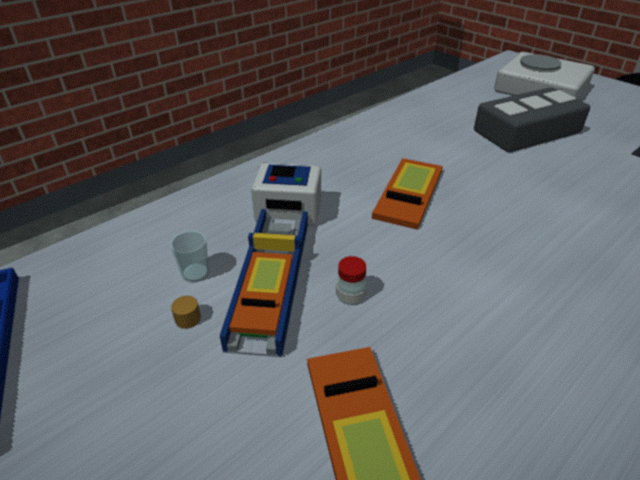

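Top view: the candidates for the carrier are in the track (255,212), at right (485,195) and at the bottom (228,362). The one in the track is the smallest, with its nose towards the head at upper right. The jar is at (320,258), the weight at (197,182) and the beaker at (232,135). I'll check the choice in a close crop.

Run:
```python
import cv2
a=cv2.imread("pics/top1.png")[110:280,180:380]
cv2.imwrite("pics/crop1.png",cv2.resize(a,None,fx=3.5,fy=3.5,interpolation=cv2.INTER_CUBIC))
```

```text
(no output)
```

View pics/crop1.png

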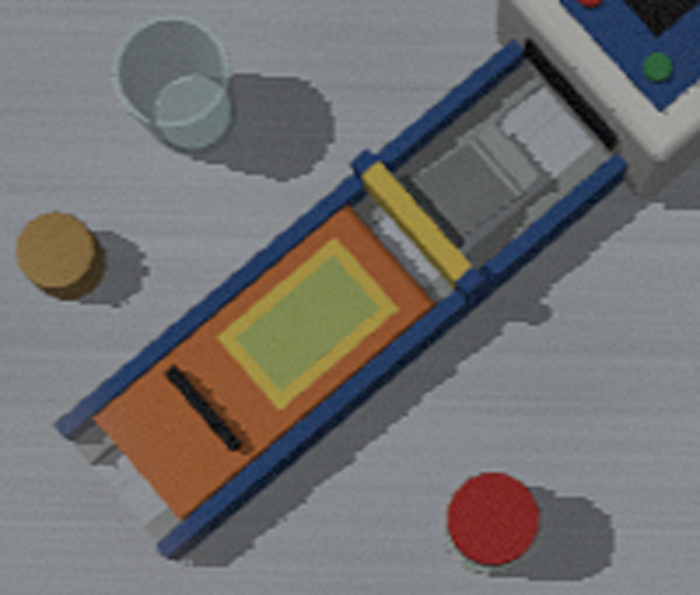

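Crop: the carrier lies in the track with its tail at lower left, crop (93,415)–(184,518), and the rib at (205,408). The nose is at (395,255), just short of the yellow keeper. Next I'll compute poses.

```bash
cat > h.py <<'E'
from cell import env
import numpy as np, cv2
def ray(n,uv,z):
    c=env.get_calibration(n); E=np.array(c['extrinsics'])
    d=E[:3,:3]@np.array([(uv[0]-c['cx'])/c['fx'],(uv[1]-c['cy'])/c['fy'],1]); o=E[:3,3]
    return (o+d*(z-o[2])/d[2])
def proj(n,p):
    c=env.get_calibration(n); E=np.array(c['extrinsics']); q=E[:3,:3].T@(np.array(p)-E[:3,3])
    return np.array([c['cx']+c['fx']*q[0]/q[2],c['cy']+c['fy']*q[1]/q[2]])
E
python3 - <<'E'
from h import *
from scipy.optimize import least_squares
P=[((57,425),(-.140,.0395,.034)),((73,438),(-.140,.0315,.034)),((158,545),(-.140,-.0315,.034)),((175,557),(-.140,-.0395,.034)),
((363,170),(.036,None,.052)),((378,163),(.046,None,.052)),((470,270),(.046,None,.052)),((458,283),(.036,None,.052)),
((517,42),(None,.0395,.034)),((623,160),(None,-.0395,.034)),((626,168),(None,-.0395,.034))]
f=lambda uv:(uv[0]/3.5+180-.36,uv[1]/3.5+110-.36)
def loc(p,w): 
    c,s=np.cos(p[2]),np.sin(p[2]); d=w[:2]-p[:2]; return np.array([c*d[0]+s*d[1],-s*d[0]+c*d[1]])
def res(p):
    r=[]
    for uv,l in P:
        q=loc(p,ray("top",f(uv),l[2]))
        r+=[q[i]-l[i] for i in (0,1) if l[i] is not None]
    return np.array(r)
s=least_squares(res,[.55,.05,-0.7]); p=s.x
print(p[:2],np.degrees(p[2]),np.round(s.fun*1e3,1))
np.save("tester.npy",p)
for n,uv,z in [("tailL",(93,415),.034),("tailR",(184,518),.034),("noseL",(350,207),.034),("noseR",(437,303),.034),("ribL",(172,368),.044),("ribR",(238,449),.044),("beaker",(172,75),.065),("jar",(493,519),.06),("weight",(57,250),.03)]:
    w=ray("top",f(uv),z); print(n,np.round(w,4),np.round(loc(p,w)*1e3,1))
E
```

```text
[0.63471195 0.04094839] -47.93816381628485 [ 0.6  0.2  2.2 -1.   0.   0.7  2.2 -0.3  1.  -2.  -3.1 -1.  -2.4  3.2
 -0.4]
tailL [0.5755 0.1552 0.034 ] [-124.5   32.6]
tailR [0.5301 0.1131 0.034 ] [-123.7  -29.3]
noseL [0.6721 0.0427 0.034 ] [23.7 29. ]
noseR [0.6285 0.0026 0.034 ] [ 24.3 -30.3]
ribL [0.5957 0.119  0.044 ] [-84.1  23.4]
ribR [0.5602 0.0888 0.044 ] [-85.5 -23.3]
beaker [0.7224 0.1199 0.065 ] [  0.2 118. ]
jar [ 0.5298 -0.0233  0.06  ] [ -22.5 -120.9]
weight [0.6512 0.1754 0.03  ] [-88.8 102.3]
```

```bash
cat >> h.py <<'E'
from scipy.spatial.transform import Rotation as R
T=np.load("tester.npy")
def t2w(x,y,z):
    c,s=np.cos(T[2]),np.sin(T[2]); return np.array([T[0]+c*x-s*y,T[1]+s*x+c*y,z])
def w2t(w):
    c,s=np.cos(T[2]),np.sin(T[2]); d=w[:2]-T[:2]; return np.array([c*d[0]+s*d[1],-s*d[0]+c*d[1],w[2]])
def rows(p0,r0,p1,r1,N,bulge=0):
    """r: scipy rotations; print N tool-frame rows"""
    dv=(r0.inv()*r1).as_rotvec(); r=r0; p=np.array(p0); out=[]
    for k in range(1,N+1):
        t=k/N; q=(1-t)*p0+t*p1; q[:2]*=1+bulge*4*t*(1-t)
        s=np.round(r.inv().apply(q-p)*1e3,0); d=np.round(dv/N,4)
        out.append([0]+[float(v) for v in s]+[float(v) for v in d])
        p=p+r.apply(s/1e3); r=r*R.from_rotvec(d)
    return out,p,r
def goal_R(): return R.from_euler('xyz',[180,0,np.degrees(T[2])+180],degrees=True)
E
python3 - <<'E'
from h import *
o=env.get_obs(); r0=R.from_euler('xyz',o['tool_rot'],degrees=True)
p1=t2w(-.102,0,.12); print(p1,goal_R().as_euler('xyz',degrees=True))
o_,p,r=rows(o['tool_pos'],r0,p1,goal_R(),18,.1)
for a in o_: print(a)
print(p,r.as_euler('xyz',degrees=True))
E
```

```text
[0.56637886 0.11667546 0.12      ] [180.           0.         132.06183618]
[0, 33.0, -20.0, 4.0, -0.0, 0.0, -0.1119]
[0, 36.0, -20.0, 4.0, -0.0, 0.0, -0.1119]
[0, 40.0, -17.0, 3.0, -0.0, 0.0, -0.1119]
[0, 42.0, -15.0, 4.0, -0.0, 0.0, -0.1119]
[0, 46.0, -12.0, 4.0, -0.0, 0.0, -0.1119]
[0, 48.0, -8.0, 4.0, -0.0, 0.0, -0.1119]
[0, 49.0, -3.0, 4.0, -0.0, 0.0, -0.1119]
[0, 50.0, 0.0, 4.0, -0.0, 0.0, -0.1119]
[0, 51.0, 5.0, 3.0, -0.0, 0.0, -0.1119]
[0, 49.0, 10.0, 4.0, -0.0, 0.0, -0.1119]
[0, 49.0, 14.0, 4.0, -0.0, 0.0, -0.1119]
[0, 47.0, 18.0, 4.0, -0.0, 0.0, -0.1119]
[0, 44.0, 22.0, 4.0, -0.0, 0.0, -0.1119]
[0, 41.0, 25.0, 4.0, -0.0, 0.0, -0.1119]
[0, 38.0, 27.0, 3.0, -0.0, 0.0, -0.1119]
[0, 34.0, 30.0, 4.0, -0.0, 0.0, -0.1119]
[0, 30.0, 30.0, 4.0, -0.0, 0.0, -0.1119]
[0, 27.0, 31.0, 4.0, -0.0, 0.0, -0.1119]
[0.56600908 0.11669642 0.11981435] [-1.79996940e+02  1.01551259e-03  1.32065681e+02]
```

Call:
send_rows([
  [0,33,-20,2,0,0,-0.112],
  [0,36,-20,2,0,0,-0.112],
  [0,40,-17,2,0,0,-0.112],
  [0,42,-15,2,0,0,-0.112],
  [0,45,-12,2,0,0,-0.112],
  [0,47,-8,2,0,0,-0.112],
  [0,48,-3,2,0,0,-0.112],
  [0,48,0,2,0,0,-0.112],
  [0,48,5,2,0,0,-0.112],
  [0,48,10,2,0,0,-0.112],
  [0,46,14,2,0,0,-0.112],
  [0,44,18,2,0,0,-0.112],
], grip_force=30)

```text
time_s: 2.1
tool_pos: [0.4743, -0.153, 0.1652]
tool_rot: [180.0, 0.1, 93.9]
force: [0.7, -0.5, -0.7]
grip_width: 0.003
```

Run:
```python
from h import *
o=env.get_obs(); r0=R.from_euler('xyz',o['tool_rot'],degrees=True); print(o['tool_pos'],o['tool_rot'],o['grip_width'],o['time_s'])
o_,p,r=rows(o['tool_pos'],r0,t2w(-.102,0,.12),goal_R(),8)
for a in o_: print(a)
```

```text
[ 0.47425165 -0.15298683  0.16517354] [1.79951940e+02 5.86974370e-02 9.39302696e+01] 0.0030033831529237124 2.1
[0, 33.0, 14.0, 6.0, 0.0001, 0.0002, -0.0832]
[0, 31.0, 16.0, 5.0, 0.0001, 0.0002, -0.0832]
[0, 31.0, 19.0, 6.0, 0.0001, 0.0002, -0.0832]
[0, 28.0, 22.0, 6.0, 0.0001, 0.0002, -0.0832]
[0, 26.0, 24.0, 5.0, 0.0001, 0.0002, -0.0832]
[0, 25.0, 25.0, 6.0, 0.0001, 0.0002, -0.0832]
[0, 22.0, 28.0, 5.0, 0.0001, 0.0002, -0.0832]
[0, 20.0, 30.0, 6.0, 0.0001, 0.0002, -0.0832]
```

Call:
send_rows([
  [0,33,14,6,0,0,-0.0832],
  [0,31,16,5,0,0,-0.0832],
  [0,31,19,6,0,0,-0.0832],
  [0,28,22,6,0,0,-0.0832],
  [0,26,24,5,0,0,-0.0832],
  [0,25,25,6,0,0,-0.0832],
  [0,22,28,5,0,0,-0.0832],
  [0,20,30,6,0,0,-0.0832],
  [0,0,0,0,0,0,0],
  [0,0,0,0,0,0,0],
])

```text
time_s: 3.1
tool_pos: [0.5667, 0.1154, 0.1196]
tool_rot: [-180.0, -0.0, 131.9]
force: [-0.7, -0.4, -0.1]
grip_width: 0.0004
```

Run:
```python
from h import *
o=env.get_obs(); r0=R.from_euler('xyz',o['tool_rot'],degrees=True); print(o['tool_pos'],o['tool_rot'],o['grip_width'],o['time_s'],o['force'],w2t(o['tool_pos']),o['qpos'])
print(r0.inv().apply(t2w(-.102,0,.06)-o['tool_pos'])*1e3, (r0.inv()*goal_R()).as_rotvec())
ims=[]
for n in("wrist","side"):
    cv2.imwrite(f"pics/{n}2.png",env.read_camera(n)[:,:,::-1])
a=cv2.imread("pics/wrist2.png"); b=cv2.imread("pics/side2.png")[140:380,140:400]
b=cv2.resize(b,(520,480)); a=cv2.resize(a,None,fx=.85,fy=.85)
c=np.zeros((480+408-330,800,3),np.uint8)
cv2.imwrite("pics/w2s.png",cv2.resize(np.hstack([cv2.imread("pics/wrist2.png"),b]),(800,331)))
c=env.get_calibration("wrist"); print(c['fx'],c['cx'],c['cy'],np.round(c['extrinsics'],4).tolist())
```

```text
[0.56666156 0.11535392 0.11957936] [-1.79973963e+02 -3.37872786e-02  1.31886914e+02] 0.000423087039250388 3.1 [-0.68684201 -0.35189978 -0.0785124 ] [-0.10082947 -0.00067546  0.11957936] [ 25.70525763  17.98360091 -47.12260256  97.44020525  13.84927623
  70.67647948  17.23029638]
[ 1.1374566   0.69895798 59.57973394] [-0.00045353 -0.00059039 -0.00305284]
371.64829954431775 319.3172409244247 244.38564526841648 [[0.7466, 0.6404, 0.1801, 0.517], [0.6653, -0.7184, -0.2033, 0.1681], [-0.0008, 0.2716, -0.9624, 0.316], [0.0, 0.0, 0.0, 1.0]]
```

View pics/wrist2.png

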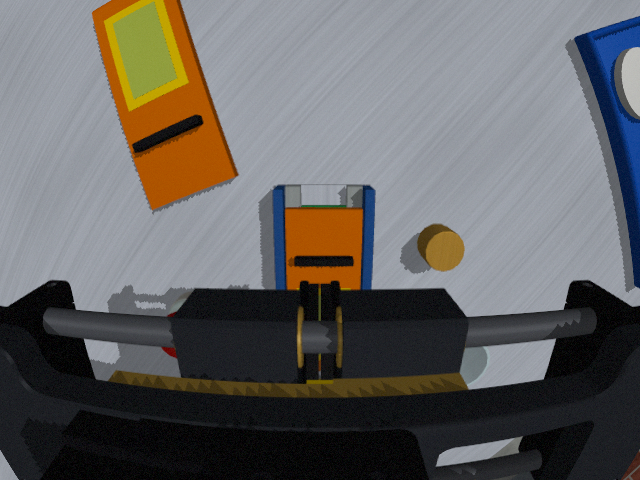

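Wrist view: the carrier's tail edge is at row 208 (cols 285–364), rail ends at row 185 (cols 273–375), and the rib's rear edge is near row 257. I'll convert these through the fisheye model.

```bash
cat >> h.py <<'E'
def fray(uv,z,c):
    d=np.array([uv[0]-c['cx'],uv[1]-c['cy']]); r=np.hypot(*d); th=r/c['fx']
    v=np.array([*(np.sin(th)*d/max(r,1e-9)),np.cos(th)]); E=np.array(c['extrinsics']); v=E[:3,:3]@v; o=E[:3,3]
    return o+v*(z-o[2])/v[2]
E
python3 - <<'E'
from h import *
c=env.get_calibration("wrist")
for n,uv,z in [("railL",(375,185),.034),("railR",(273,185),.034),("railLm",(373,280),.034),("railRm",(274,280),.034),("tailL",(364,208),.034),("tailR",(285,208),.034),("ribrearL",(353,257),.044),("ribrearR",(295,257),.044),("weight",(443,245),.03)]:
    print(n,np.round(w2t(fray(uv,z,c))*1e3,1))
E
```

```text
railL [-140.7   40.1   34. ]
railR [-141.1  -38.    34. ]
railLm [-63.1  40.9  34. ]
railRm [-63.7 -40.1  34. ]
tailL [-122.7   31.8   34. ]
tailR [-123.   -29.2   34. ]
ribrearL [-86.3  23.   44. ]
ribrearR [-86.5 -21.6  44. ]
weight [-91.4  99.8  30. ]
```

Call:
send_rows([
  [0,0,1,25,0,0,-0.003],
  [0,0,0,25,0,0,0],
  [0,0,0,20,0,0,0],
  [0,0,0,8,0,0,0],
  [0,0,0,5,0,0,0],
  [0,0,0,3,0,0,0],
  [0,0,0,2,0,0,0],
  [0,0,0,0,0,0,0],
])

```text
time_s: 4.0
tool_pos: [0.5681, 0.1152, 0.0324]
tool_rot: [180.0, 0.0, 132.0]
force: [0.1, 0.0, -0.5]
grip_width: 0.0008
```

Call:
send_rows([
  [0,0,0,2,0,0,0],
  [0,0,0,2,0,0,0],
  [0,0,0,2,0,0,0],
  [0,0,0,0,0,0,0],
])

```text
time_s: 4.4
tool_pos: [0.5674, 0.1152, 0.0255]
tool_rot: [-180.0, -0.0, 132.0]
force: [0.2, -0.6, 0.3]
grip_width: 0.0002
```

Run:
```python
from h import *
o=env.get_obs(); print(o['tool_pos'],w2t(o['tool_pos']),o['force'],o['wrist_torque'],o['effort'])
a=env.read_camera("side")[200:370,190:360,::-1]; b=env.read_camera("wrist")[150:310,230:420,::-1]
print(env.get_obs()['force'])
cv2.imwrite("pics/p3.png",np.hstack([cv2.resize(a,(400,400),interpolation=2),cv2.resize(b,(400,400),interpolation=2)]))
```

```text
[0.56740128 0.11521007 0.02550983] [-0.10022711 -0.00022265  0.02550983] [ 0.19051084 -0.62810001  0.34636993] [ 0.00827702 -0.12756571 -0.06015589] [-4.22737759e-02 -4.09781277e+01 -8.64408910e+00 -2.65408820e+01
 -3.47885862e-02  1.43111209e-02 -1.10774473e-02]
[0.14696283 0.04764836 0.43233281]
```

View pics/p3.png

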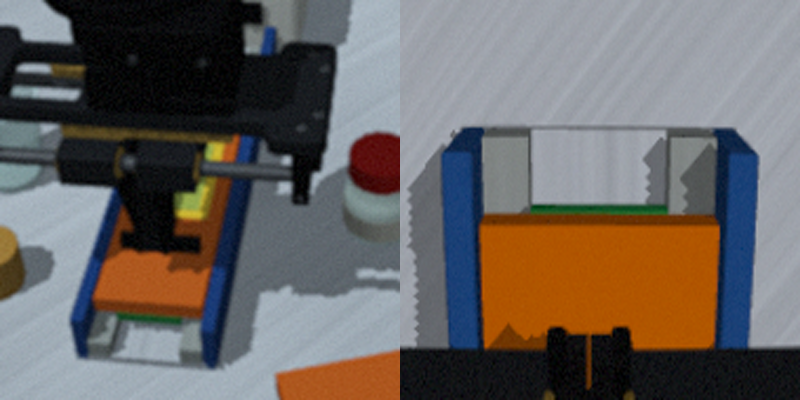

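Run:
```python
from h import *
im=env.read_camera("wrist"); c=env.get_calibration("wrist")
cv2.imwrite("pics/w4.png",im[:,:,::-1])
hsv=cv2.cvtColor(im,cv2.COLOR_RGB2HSV)
m=(hsv[...,0]<16)&(hsv[...,1]>150)&(hsv[...,2]>60); g=(abs(hsv[...,0].astype(int)-60)<20)&(hsv[...,1]>90)
m[:,:230]=0;m[:,420:]=0;g[:,:230]=0;g[:,420:]=0
for v in range(230,292,6):
    u=np.where(m[v])[0]; b=np.where((hsv[v,:,0]>100)&(hsv[v,:,0]<130)&(hsv[v,:,1]>120))[0]; b=b[(b>220)&(b<430)]
    if len(u)>20:
        print(v,u.min(),u.max(),'blue',b.min() if len(b) else 0,b.max() if len(b) else 0,*[np.round(w2t(fray((u.max()+.5,v),z,c))*1e3-w2t(fray((u.min()-.5,v),z,c))*1e3,1)[1] for z in(.026,.030,.034)])
for u in (300,325,350): 
    print(u,'orange V',hsv[225:260,u,2].tolist()); print('green rows',np.where(g[:,u])[0])
```

```text
236 270 378 blue 251 398 59.8 58.6 57.4
242 267 381 blue 251 397 63.4 62.1 60.8
248 268 380 blue 251 397 62.6 61.3 60.0
254 268 380 blue 252 396 62.9 61.6 60.3
260 268 380 blue 252 396 63.2 61.9 60.6
266 269 380 blue 252 395 63.0 61.7 60.4
272 269 379 blue 252 395 62.7 61.4 60.2
278 269 379 blue 253 395 63.1 61.8 60.5
284 269 377 blue 253 394 62.3 61.0 59.7
300 orange V [168, 169, 168, 169, 170, 168, 126, 68, 79, 99, 78, 105, 105, 91, 111, 156, 176, 179, 177, 178, 175, 176, 177, 176, 177, 179, 175, 175, 176, 174, 174, 176, 177, 175, 174]
green rows [232 233 234 286 369 381 471]
325 orange V [169, 170, 170, 165, 170, 170, 127, 67, 77, 93, 80, 105, 106, 105, 120, 158, 175, 177, 178, 177, 175, 178, 177, 177, 178, 177, 177, 177, 178, 177, 178, 176, 177, 178, 179]
green rows [232 233 234 288 294 295 319 376 442 443 445 446 447 453]
350 orange V [114, 112, 109, 114, 112, 108, 93, 75, 73, 91, 80, 103, 105, 105, 117, 156, 177, 177, 178, 175, 180, 180, 175, 178, 174, 177, 178, 176, 175, 177, 177, 175, 175, 176, 178]
green rows [232 233 234 291 436 440 453 454 456 457 460 476]
```

Run:
```python
from h import *
o=env.get_obs(); p=o['tool_pos']
im=env.read_camera("side"); f=4
x0,y0=200,215
a=cv2.resize(im[y0:y0+150,x0:x0+190,::-1],None,fx=f,fy=f,interpolation=cv2.INTER_CUBIC)
def dot(w,col):
    q=(proj("side",w)-[x0,y0]+.5)*f; cv2.circle(a,tuple(int(v) for v in q),3,col,-1)
dot(p,(255,0,255))
for dx in(-.0095,.0095):
    for dy in(-.015,.015): dot(t2w(*(w2t(p)+[dx,dy,0])),(255,255,255))
for z,col in((.034,(255,255,0)),(.026,(0,255,255))):
    for y in(-.03,.03): dot(t2w(-.123,y,z),col)
for y in(-.0395,.0395): dot(t2w(-.14,y,.034),(0,255,0))
cv2.imwrite("pics/s5.png",a)
```

```text
(no output)
```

View pics/s5.png

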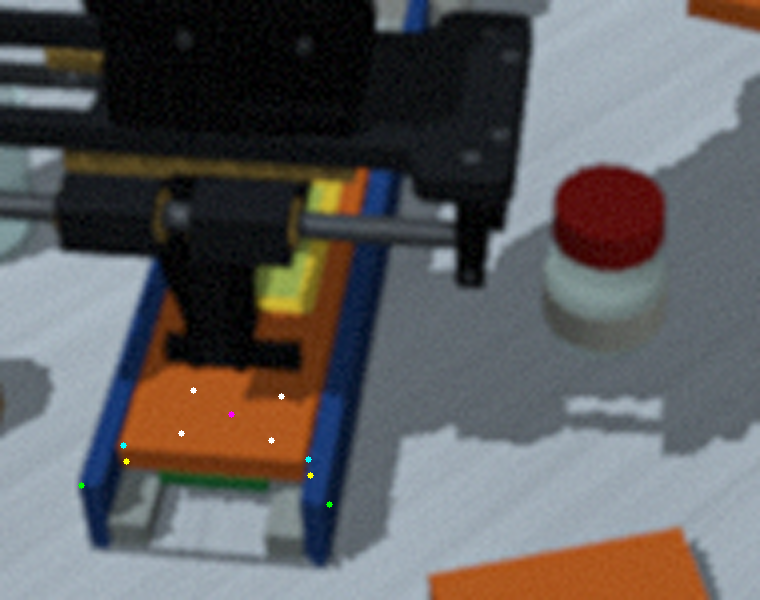

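Run:
```python
from h import *
c=env.get_calibration("wrist"); E=np.array(c['extrinsics'])
def fp(w):
    q=E[:3,:3].T@(w-E[:3,3]); th=np.arctan2(np.hypot(q[0],q[1]),q[2]); return np.round(np.array([c['cx'],c['cy']])+c['fx']*th*q[:2]/np.hypot(q[0],q[1]),1)
o=env.get_obs(); p=w2t(o['tool_pos'])
print('tcp',p,fp(o['tool_pos']),'tip rear',fp(t2w(*(p-[.0095,0,0]))), 'tip+20',fp(o['tool_pos']+[0,0,.02]),'rib rear top',fp(t2w(-.0865,.0,.044)),'rib bottom',fp(t2w(-.0865,0,.034)))
print('cam rel',E[:3,3]-o['tool_pos'])
uv=(225/4+200,365/4+215)
for z in(.0255,.034,.044,.054): print(z,w2t(ray("side",uv,z))*1e3)
for y in(-.023,.023): print('rib base in s5',[(proj("side",t2w(-.0865,y,z))-[200,215])*4 for z in(.034,.044)])
a=cv2.imread("pics/w4.png")[200:400,170:470]; a=cv2.convertScaleAbs(a,alpha=2.5,beta=20)
cv2.imwrite("pics/w4c.png",cv2.resize(a,None,fx=2.6,fy=2.6,interpolation=2))
```

```text
tcp [-1.00084250e-01  1.82420509e-05  2.58532824e-02] [320.6 276.9] tip rear [320.6 260.9] tip+20 [320.8 290.6] rib rear top [320.7 312.7] rib bottom [320.7 304.8]
cam rel [-0.05023211  0.05464756  0.19621842]
0.0255 [-78.92813056   5.93073702  25.5       ]
0.034 [-86.50433026   3.67527564  34.        ]
0.044 [-95.41750638   1.02179165  44.        ]
0.054 [-104.3306825    -1.63169233   54.        ]
rib base in s5 [array([303.77125771, 370.55819658]), array([301.9463426 , 350.01195412])]
rib base in s5 [array([168.24329867, 360.97833156]), array([165.0887871 , 340.44803121])]
```

View pics/w4c.png

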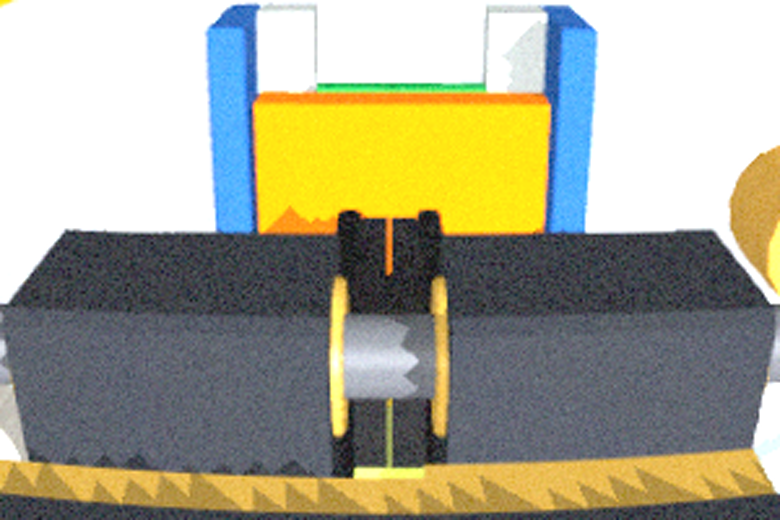

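Run:
```python
from h import *
c=env.get_calibration("wrist")
for z in(.0255,.034,.044,.054,.06): print(z,w2t(fray((320,282.7),z,c))*1e3)
ims=np.mean([env.read_camera("side")[262:312,225:300].astype(float) for _ in range(6)],0)
a=np.clip(ims*5,0,255).astype(np.uint8)[:,:,::-1]
cv2.imwrite("pics/s6.png",cv2.resize(a,None,fx=10,fy=10,interpolation=cv2.INTER_CUBIC))
```

```text
0.0255 [-96.39508206  -0.34331484  25.5       ]
0.034 [-99.76412831  -0.35722609  34.        ]
0.044 [-103.72771213   -0.37359226   44.        ]
0.054 [-107.69129596   -0.38995842   54.        ]
0.06 [-110.06944625   -0.39977813   60.        ]
```

View pics/s6.png

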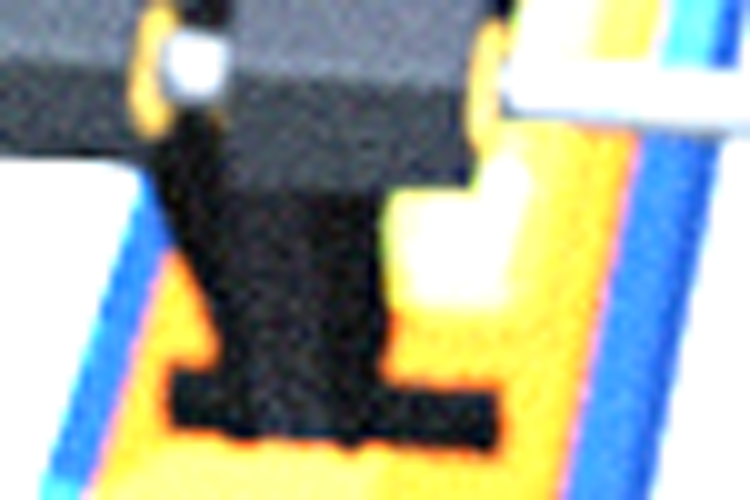

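Run:
```python
from h import *
c=env.get_calibration("wrist")
def tri(uw,us):
    # closest point of wrist ray and side ray
    a0=fray(uw,.0,c);a1=fray(uw,.15,c);b0=ray("side",us,0);b1=ray("side",us,.15)
    u=a1-a0;v=b1-b0;A=np.stack([u,-v],1);s=np.linalg.lstsq(A,b0-a0,rcond=None)[0]
    p,q=a0+s[0]*u,b0+s[1]*v; return np.round(w2t((p+q)/2)*1e3,1),'gap',round(np.linalg.norm(p-q)*1e3,1)
g=lambda u,v:(170+u/2.6,200+v/2.6)
print('tip right',tri(g(340,215),(225+36,306.7)))   # wrist left = track right
print('tip mid',tri(g(389,217),(225+30,306.6)))
print('block top-rear R end', tri(g(68,232),(225+47,262+18.8)))
for y in(-.095,-.085,-.075,.075,.095):
  for z in (.0955,): print(y,'proj',np.round(proj("side",t2w(-.100,y,z)),0))
for us in [(317.5,286),(314,245)]: print([np.round(w2t(ray("side",us,z))*1e3,0) for z in(.08,.09,.1,.11,.12)])
for q in("gripper","robot"):
    pass
```

```text
tip right (array([-110.2,   -9.4,   60.3]), 'gap', np.float64(0.0))
tip mid (array([-108.6,   -0.9,   57.7]), 'gap', np.float64(0.6))
block top-rear R end (array([-137.5,  -33.2,  135.2]), 'gap', np.float64(0.2))
-0.095 proj [329. 286.]
-0.085 proj [321. 285.]
-0.075 proj [313. 285.]
0.075 proj [194. 277.]
0.095 proj [178. 276.]
[array([-86., -79.,  80.]), array([-96., -80.,  90.]), array([-106.,  -81.,  100.]), array([-116.,  -82.,  110.]), array([-126.,  -83.,  120.])]
[array([ -7., -66.,  80.]), array([-19., -68.,  90.]), array([-31., -69., 100.]), array([-42., -70., 110.]), array([-54., -72., 120.])]
```

Triangulating the fingertip in the wrist and side views puts its true lower end at z≈0.060, while the reported TCP is at 0.0255. So the fingers end about 34 mm short of the stated TCP, which explains the missing contact force. The brackets, at |y|≲85 mm, still clear the beaker. I'll keep descending, watching the force.

Call:
send_rows([
  [0,0,-1,8,0,0,0],
  [0,0,0,8,0,0,0],
  [0,0,0,3,0,0,0],
  [0,0,0,2,0,0,0],
  [0,0,0,0,0,0,0],
])

```text
time_s: 5.4
tool_pos: [0.5666, 0.1146, 0.0044]
tool_rot: [-180.0, -0.0, 132.0]
force: [-0.1, 0.3, -0.8]
grip_width: 0.0008
```

Call:
send_rows([
  [0,0,0,2,0,0,0],
  [0,0,0,0,0,0,0],
])

```text
time_s: 5.6
tool_pos: [0.5669, 0.1146, 0.0028]
tool_rot: [-180.0, 0.0, 132.0]
force: [-0.5, -0.1, 0.0]
grip_width: 0.0009
```

Call:
send_rows([
  [0,0,0,2,0,0,0],
  [0,0,0,0,0,0,0],
])

```text
time_s: 5.8
tool_pos: [0.5671, 0.1146, 0.0009]
tool_rot: [180.0, 0.0, 132.0]
force: [-0.7, -0.6, -1.1]
grip_width: 0.0002
```

Call:
send_rows([
  [0,0,0,2,0,0,0],
  [0,0,0,0,0,0,0],
])

```text
time_s: 6.0
tool_pos: [0.5671, 0.1146, -0.0008]
tool_rot: [180.0, 0.0, 132.0]
force: [-0.2, -0.6, 4.9]
grip_width: 0.0007
```

Call:
send_rows([
  [0,0,0,2,0,0,0],
  [0,0,0,0,0,0,0],
])

```text
time_s: 6.2
tool_pos: [0.5671, 0.1146, -0.0028]
tool_rot: [180.0, 0.0, 132.0]
force: [-2.0, -0.7, 5.9]
grip_width: 0.001
```

Call:
send_rows([
  [0,0,0,2,0,0,0],
  [0,0,0,0,0,0,0],
])

```text
time_s: 6.4
tool_pos: [0.5671, 0.1147, -0.0047]
tool_rot: [180.0, 0.0, 132.0]
force: [-2.0, -0.4, 6.2]
grip_width: 0.0006
```

Call:
send_rows([
  [0,0,0,3,0,0,0],
  [0,0,0,0,0,0,0],
])

```text
time_s: 6.6
tool_pos: [0.5672, 0.1146, -0.0072]
tool_rot: [-180.0, 0.0, 132.0]
force: [-1.9, -1.6, 7.3]
grip_width: 0.0004
```

Call:
send_rows([
  [0,0,0,1.5,0,0,0],
  [0,0,0,0,0,0,0],
])

```text
time_s: 6.8
tool_pos: [0.5672, 0.1146, -0.0073]
tool_rot: [-179.9, 0.1, 132.0]
force: [-6.1, -2.2, 18.4]
grip_width: 0.0005
```

Call:
send_rows([
  [0,0,0,1,0,0,0],
  [0,-3,0,0,0,0,0],
  [0,-3,0,0,0,0,0],
  [0,-3,0,0,0,0,0],
  [0,-3,0,0,0,0,0],
])

```text
time_s: 7.3
tool_pos: [0.569, 0.1141, -0.0074]
tool_rot: [-179.8, -0.6, 132.2]
force: [-17.9, 9.6, 29.4]
grip_width: 0.0004
```

```bash
cat > look.py <<'E'
from h import *
import sys
o=env.get_obs(); c,s=np.cos(T[2]),np.sin(T[2]); f=o['force']
print('tcp',np.round(w2t(o['tool_pos'])*1e3,1),'f track',np.round([c*f[0]+s*f[1],-s*f[0]+c*f[1],f[2]],1),'t',o['time_s'])
im=env.read_camera("wrist"); cc=env.get_calibration("wrist"); h=cv2.cvtColor(im,cv2.COLOR_RGB2HSV)
m=(h[...,0]<16)&(h[...,1]>150)&(h[...,2]>140)   # deck top
for u in(300,340):
    v=np.where(m[150:300,u])[0]
    if len(v)>3: print('tail at',np.round(w2t(fray((u,150+v.min()-.5),.026,cc))*1e3,1), 'if up',np.round(w2t(fray((u,150+v.min()-.5),.034,cc))[0]*1e3,1))
E
python3 look.py
```

```text
tcp [-98.3   0.2  -7.4] f track [-19.1  -6.9  29.4] t 7.3
tail at [-121.8   -9.2   26. ] if up -124.1
tail at [-121.4    9.2   26. ] if up -123.7
```

Call:
send_rows([
  [0,-2,0,-0.7,0,0,0],
  [0,-2,0,-0.3,0,0,0],
  [0,-2,0,0,0,0,0],
  [0,0,0,0,0,0,0],
])

```text
time_s: 7.75
tool_pos: [0.573, 0.111, -0.0073]
tool_rot: [-179.9, -0.7, 132.3]
force: [-18.4, 11.3, 25.5]
grip_width: 0.0006
```

```bash
python3 look.py
```

```text
tcp [-93.3   1.1  -7.3] f track [-20.7  -6.1  25.5] t 7.75
tail at [-119.2   -8.6   26. ] if up -121.4
tail at [-118.8    9.7   26. ] if up -121.1
```

Call:
send_rows([
  [0,-4,0,0,0,0,0],
  [0,-4,0,0,0,0,0],
  [0,-4,0,0,0,0,0],
  [0,-4,0,0,0,0,0],
  [0,0,0,0,0,0,0],
])

```text
time_s: 8.3
tool_pos: [0.5829, 0.0999, -0.0073]
tool_rot: [-179.9, -0.8, 132.3]
force: [-21.1, 11.9, 26.9]
grip_width: 0.0005
```

```bash
python3 look.py
```

```text
tcp [-78.5   1.   -7.3] f track [-23.   -7.7  26.9] t 8.3
tail at [-104.3   -8.7   26. ] if up -106.5
tail at [-104.4    9.7   26. ] if up -106.6
```

The carrier now slides with the fingers. Its nose is at about 46 mm, already under the keeper.

Call:
send_rows([
  [0,-5,0,0,0,0,0],
  [0,-5,0,0,0,0,0],
  [0,-5,0,0,0,0,0],
  [0,-5,0,0,0,0,0],
  [0,-5,0,0,0,0,0],
  [0,-5,0,0,0,0,0],
  [0,0,0,0,0,0,0],
])

```text
time_s: 9.05
tool_pos: [0.6027, 0.0778, -0.0073]
tool_rot: [-179.8, -0.8, 132.3]
force: [-21.1, 12.2, 27.6]
grip_width: 0.0003
```

```bash
python3 look.py
```

```text
tcp [-48.8   0.9  -7.3] f track [-23.2  -7.5  27.6] t 9.05
tail at [-74.6  -8.8  26. ] if up -76.9
tail at [-74.8   9.5  26. ] if up -77.0
```

Call:
send_rows([
  [0,-5,0,0,0,0,0],
  [0,-5,0,0,0,0,0],
  [0,-5,0,0,0,0,0],
  [0,0,0,0,0,0,0],
])

```text
time_s: 9.5
tool_pos: [0.6102, 0.0692, -0.0073]
tool_rot: [-179.7, -1.1, 132.4]
force: [-26.6, 14.7, 31.5]
grip_width: 0.0004
```

```bash
python3 look.py
python3 - <<'E'
from h import *
a=env.read_camera("top")[90:290,170:370,::-1];b=env.read_camera("side")[160:360,150:350,::-1]
cv2.imwrite("pics/p9.png",cv2.resize(np.hstack([a,b]),(800,400),interpolation=2))
E
```

```text
tcp [-37.4   0.7  -7.3] f track [-28.8  -9.9  31.5] t 9.5
tail at [-63.   -8.9  26. ] if up -65.2
tail at [-63.1   9.4  26. ] if up -65.3
```

View pics/p9.png

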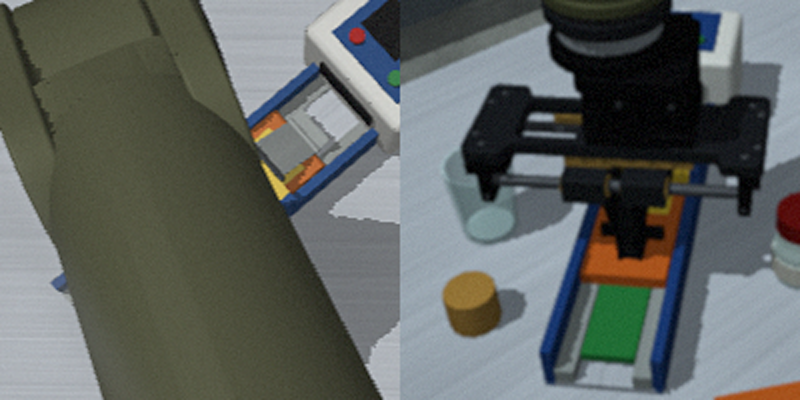

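Run:
```python
from h import *
for us in[(189,257),(199,258),(186,245),(183,228)]: print(us,[np.round(w2t(ray("side",us,z))*1e3,0).tolist() for z in(.06,.065,.07,.075,.09,.1)])
im=cv2.imread("pics/top1.png")
r=[(212,113,251,160)]
for uv,z in[((229,145),.065),((214,131),.065),((243,131),.065),((229,117),.065)]: print(uv,np.round(w2t(ray("top",uv,z))*1e3,0))
for x,y in((0,.118),): print(proj("side",t2w(x,y,.065)),proj("side",t2w(x,y,0)))
```

```text
(189, 257) [[-26.0, 110.0, 60.0], [-32.0, 108.0, 65.0], [-37.0, 105.0, 70.0], [-42.0, 102.0, 75.0], [-59.0, 95.0, 90.0], [-69.0, 90.0, 100.0]]
(199, 258) [[-27.0, 95.0, 60.0], [-33.0, 93.0, 65.0], [-38.0, 91.0, 70.0], [-43.0, 88.0, 75.0], [-59.0, 81.0, 90.0], [-70.0, 76.0, 100.0]]
(186, 245) [[-1.0, 122.0, 60.0], [-7.0, 120.0, 65.0], [-12.0, 117.0, 70.0], [-18.0, 114.0, 75.0], [-35.0, 106.0, 90.0], [-46.0, 101.0, 100.0]]
(183, 228) [[37.0, 139.0, 60.0], [31.0, 136.0, 65.0], [25.0, 134.0, 70.0], [19.0, 131.0, 75.0], [1.0, 122.0, 90.0], [-11.0, 116.0, 100.0]]
(229, 145) [-14. 101.  65.]
(214, 131) [-17. 133.  65.]
(243, 131) [ 17. 104.  65.]
(229, 117) [ 15. 135.  65.]
[188.60215583 242.0250471 ] [195.99516886 274.34520281]
```

Run:
```python
from h import *
for us in [(322.5,265),(317,265),(328,265)]: print([np.round(w2t(ray("side",us,z))*1e3,0).tolist() for z in(.055,.063,.07,.08)])
p=env.get_obs()['tool_pos']; t=w2t(p)
im=env.read_camera("side"); x0,y0,f=155,190,4
a=cv2.convertScaleAbs(cv2.resize(im[y0:y0+110,x0:x0+190,::-1],None,fx=f,fy=f,interpolation=cv2.INTER_CUBIC),alpha=1.8,beta=15)
def dot(w,col): cv2.circle(a,tuple(int(v) for v in (proj("side",w)-[x0,y0]+.5)*f),3,col,-1)
for y in(-.095,-.08,0,.08,.095): dot(t2w(t[0],t[1]+y,t[2]+.07),(255,0,255))
dot(p+[0,0,.034],(0,255,0))
for k in range(24):
    an=k*np.pi/12
    for z in(.065,0): dot(t2w(.026*np.cos(an),.118+.026*np.sin(an),z),(0,255,255))
cv2.imwrite("pics/s10.png",a)
```

```text
[[-20.0, -79.0, 55.0], [-29.0, -80.0, 63.0], [-36.0, -81.0, 70.0], [-47.0, -82.0, 80.0]]
[[-21.0, -72.0, 55.0], [-29.0, -73.0, 63.0], [-37.0, -73.0, 70.0], [-48.0, -74.0, 80.0]]
[[-19.0, -87.0, 55.0], [-28.0, -88.0, 63.0], [-35.0, -88.0, 70.0], [-46.0, -89.0, 80.0]]
```

View pics/s10.png

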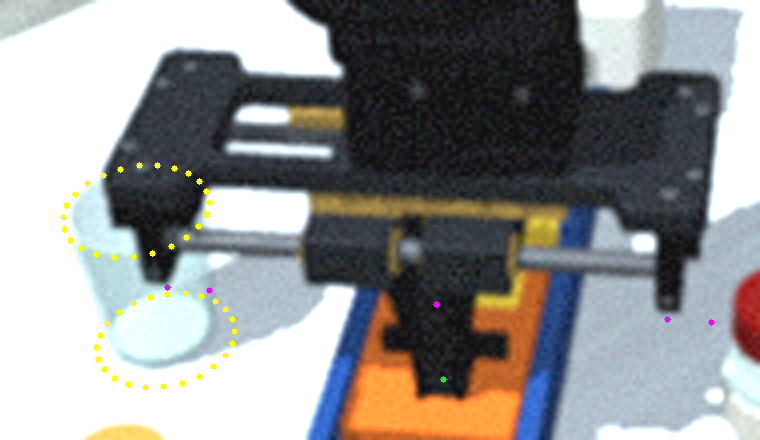

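The left bracket would pass only about 3 mm from the beaker. I'll shift the tool a few mm towards −y and yaw it slightly so that bracket trails, while keeping the press.

Call:
send_rows([
  [0,0,-2,0,0,0,-0.06],
  [0,0,-2,0,0,0,-0.06],
  [0,0,-2,0,0,0,-0.06],
  [0,0,0,0,0,0,0],
])

```text
time_s: 10.1
tool_pos: [0.6116, 0.0633, -0.0073]
tool_rot: [179.7, -0.6, 142.7]
force: [-14.0, 13.7, 19.1]
grip_width: 0.0006
```

```bash
python3 look.py
```

```text
tcp [-32.1  -2.2  -7.3] f track [-19.6  -1.2  19.1] t 10.1
tail at [-56.9 -16.8  26. ] if up -59.2
tail at [-57.5   1.8  26. ] if up -59.7
```

Call:
send_rows([
  [0,-4.9,-0.9,0.5,0,0,0],
  [0,-4.9,-0.9,0.3,0,0,0],
  [0,-4.9,-0.9,0,0,0,0],
  [0,-4.9,-0.9,0,0,0,0],
  [0,0,0,0,0,0,0],
])

```text
time_s: 10.65
tool_pos: [0.6247, 0.0492, -0.0073]
tool_rot: [179.7, -0.7, 142.6]
force: [-16.6, 14.2, 23.5]
grip_width: 0.0006
```

```bash
python3 look.py
```

```text
tcp [-12.8  -1.9  -7.3] f track [-21.6  -2.8  23.5] t 10.65
tail at [-38.1 -16.6  26. ] if up -40.3
tail at [-38.1   2.   26. ] if up -40.3
```

Call:
send_rows([
  [0,-4.9,-0.9,0,0,0,0],
  [0,-4.9,-0.9,0,0,0,0],
  [0,-4.9,-0.9,0,0,0,0],
  [0,0,0,0,0,0,0],
])

```text
time_s: 11.1
tool_pos: [0.6347, 0.038, -0.0073]
tool_rot: [179.7, -0.7, 142.6]
force: [-16.3, 14.5, 24.5]
grip_width: 0.0007
```

```bash
python3 look.py
```

```text
tcp [ 2.2 -2.  -7.3] f track [-21.7  -2.4  24.5] t 11.1
tail at [-23.1 -16.6  26. ] if up -25.3
tail at [-23.2   2.   26. ] if up -25.4
```

Call:
send_rows([
  [0,-3,-0.5,0,0,0,0],
  [0,-3,-0.5,0,0,0,0],
  [0,-1,-0.2,0,0,0,0],
  [0,0,0,0,0,0,0],
])

```text
time_s: 11.55
tool_pos: [0.6387, 0.0336, -0.0073]
tool_rot: [179.7, -0.8, 142.7]
force: [-18.0, 14.0, 25.9]
grip_width: 0.0007
```

```bash
python3 look.py
```

```text
tcp [ 8.1 -1.9 -7.3] f track [-22.4  -3.9  25.9] t 11.55
tail at [-17.  -16.6  26. ] if up -19.2
tail at [-17.1   2.1  26. ] if up -19.3
```

Call:
send_rows([
  [0,-2,-0.4,0,0,0,0],
  [0,-1,-0.2,0,0,0,0],
  [0,0,0,0,0,0,0],
])

```text
time_s: 11.9
tool_pos: [0.6387, 0.0336, -0.0073]
tool_rot: [179.8, -1.0, 142.8]
force: [-22.5, 18.5, 28.5]
grip_width: 0.0006
```

```bash
python3 look.py
```

```text
tcp [ 8.1 -2.  -7.3] f track [-28.8  -4.3  28.5] t 11.9
tail at [-16.9 -16.6  26. ] if up -19.0
tail at [-17.    2.1  26. ] if up -19.2
```

Call:
send_rows([
  [0,-2,-0.3,0,0,0,0],
  [0,0,0,0,0,0,0],
  [0,0,0,-1,0,0,0],
  [0,0,0,0,0,0,0],
])

```text
time_s: 12.35
tool_pos: [0.6387, 0.0336, -0.0073]
tool_rot: [179.8, -1.2, 142.8]
force: [-22.3, 20.4, 25.6]
grip_width: 0.0003
```

```bash
python3 look.py
```

```text
tcp [ 8.2 -2.  -7.3] f track [-30.1  -2.9  25.6] t 12.35
tail at [-16.7 -16.6  26. ] if up -18.9
tail at [-16.9   2.1  26. ] if up -19.0
```

Call:
send_rows([
  [0,0,0,-1,0,0,0],
  [0,0,0,-1,0,0,0],
  [0,0,0,0,0,0,0],
])

```text
time_s: 12.7
tool_pos: [0.6387, 0.0336, -0.0071]
tool_rot: [179.7, -1.2, 142.8]
force: [-18.9, 21.1, 15.6]
grip_width: 0.0004
```

Call:
send_rows([
  [0,3,0.5,-0.5,0,0,0],
  [0,3,0.5,-0.5,0,0,0],
  [0,0,0,0,0,0,0],
])

```text
time_s: 13.0
tool_pos: [0.6381, 0.0331, -0.0071]
tool_rot: [179.7, -0.8, 142.7]
force: [-8.0, 16.1, 3.7]
grip_width: 0.0003
```

```bash
python3 look.py
```

```text
tcp [ 8.1 -2.8 -7.1] f track [-17.4   4.8   3.7] t 13.0
tail at [-16.6 -17.3  26. ] if up -18.8
tail at [-17.1   1.2  26. ] if up -19.3
```

Call:
send_rows([
  [0,3,0.5,0,0,0,0],
  [0,3,0.5,0,0,0,0],
  [0,2,0.4,0,0,0,0],
  [0,0,0,0,0,0,0],
])

```text
time_s: 13.45
tool_pos: [0.6363, 0.0317, -0.007]
tool_rot: [179.8, -0.2, 142.5]
force: [-1.5, 7.1, -0.5]
grip_width: 0.0004
```

```bash
python3 look.py
```

```text
tcp [ 7.9 -5.1 -7. ] f track [-6.2  3.6 -0.5] t 13.45
tail at [-16.7 -19.4  26. ] if up -19.0
tail at [-17.1  -0.8  26. ] if up -19.4
```

Call:
send_rows([
  [0,3,0.5,0,0,0,0],
  [0,2,0.4,0,0,0,0],
  [0,0,0,0,0,0,0],
])

```text
time_s: 13.8
tool_pos: [0.6338, 0.03, -0.0067]
tool_rot: [-179.9, 0.0, 142.3]
force: [-1.3, 0.8, 0.1]
grip_width: 0.0003
```

```bash
python3 look.py
```

```text
tcp [ 7.6 -8.  -6.7] f track [-1.4 -0.4  0.1] t 13.8
tail at [-16.5 -22.1  26. ] if up -18.9
tail at [-16.9  -3.4  26. ] if up -19.3
```

Free of forces. Back off 2 mm and lift straight up, then look.

Call:
send_rows([
  [0,2,0.3,0,0,0,0],
  [0,0,0,-2,0,0,0],
  [0,0,0,-5,0,0,0],
  [0,0,0,-15,0,0,0],
  [0,0,0,-30,0,0,0],
  [0,0,0,-40,0,0,0],
  [0,0,0,-40,0,0,0],
  [0,40,0,-20,0,0,0],
  [0,45,0,0,0,0,0],
  [0,45,0,0,0,0,0],
  [0,45,0,0,0,0,0],
  [0,0,0,0,0,0,0],
])

```text
time_s: 15.05
tool_pos: [0.4898, 0.1448, 0.1469]
tool_rot: [-179.9, 0.1, 142.8]
force: [0.5, -0.1, 1.4]
grip_width: 0.001
```

Run:
```python
from h import *
o=env.get_obs(); print(o['tool_pos'],w2t(o['tool_pos']),o['force'],o['time_s'],o['joint_velocities'])
a=env.read_camera("top")[60:290,170:430,::-1];b=env.read_camera("side")[150:365,150:390,::-1]
cv2.imwrite("pics/p11.png",np.hstack([cv2.resize(a,(400,354),interpolation=2),cv2.resize(b,(400,354),interpolation=2)]))
for q in("beaker","jar","weight"): print(q,[(np.round(r['rect']).tolist(),round(r['confidence'],2)) for r in env.regions_of("side",q)][:2])
```

```text
[0.48975642 0.14479327 0.14694189] [-0.17420713 -0.03804918  0.14694189] [ 0.47557514 -0.11011513  1.3730865 ] 15.05 [ 1.02958147  3.5477072   4.63628143 -3.7731049   5.50838602 -1.44216008
  0.90743571]
beaker [([168.0, 232.0, 210.0, 284.0], 0.94)]
jar [([338.0, 257.0, 367.0, 306.0], 0.8), ([239.0, 278.0, 277.0, 340.0], 0.65)]
weight [([172.0, 295.0, 201.0, 328.0], 0.97)]
```

View pics/p11.png

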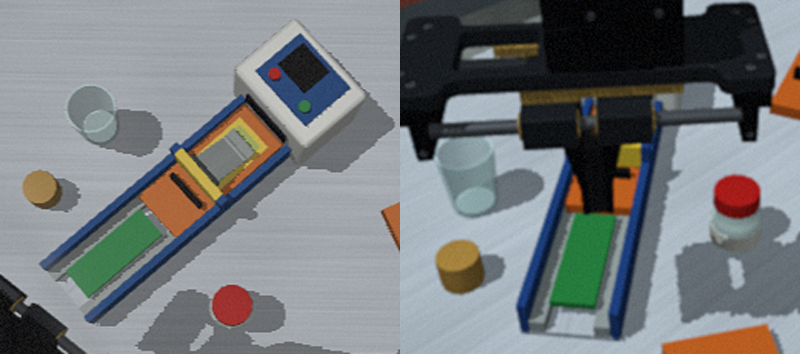

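Picture: the carrier lies past the keeper with its nose at the head, and the green step is bare behind its tail. Beaker, jar and weight look unmoved. Now a numeric check of home and step height.

Run:
```python
from h import *
im=env.read_camera("top"); h=cv2.cvtColor(im,cv2.COLOR_RGB2HSV)
old=cv2.cvtColor(cv2.imread("pics/top1.png"),cv2.COLOR_BGR2RGB)
H,W=im.shape[:2]
def prof(y,z,x0,x1):
    for x in np.arange(x0,x1,1.5):
        u,v=proj("top",t2w(x/1e3,y/1e3,z)); p=tuple(h[int(round(v)),int(round(u))]); print(int(x),[int(k) for k in p],end=' ')
    print()
prof(22,.026,-34,-8); prof(24,.026,120,140)
prof(0,.024,-36,-12); prof(0,.016,-132,-116)
for n in("beaker","jar","weight"):
    env.regions_of("top",n)
    print(n,[np.round(r['rect']).tolist() for r in env.regions_of("top",n)][:2])
# step front-edge (rear end) width -> height from side view green mask corners
s=env.read_camera("side"); hs=cv2.cvtColor(s,cv2.COLOR_RGB2HSV); g=((abs(hs[...,0].astype(int)-62)<15)&(hs[...,1]>120)).astype(np.uint8)
ys,xs=np.where(g); print('side green rows',ys.min(),ys.max(),'cols',xs.min(),xs.max())
for z in(.016,.024): print(z,[np.round(proj("side",t2w(-.125,y,z)),1).tolist() for y in(-.018,.018)])
```

```text
-34 [75, 7, 150] -32 [75, 7, 153] -31 [84, 8, 151] -29 [84, 8, 151] -28 [60, 4, 117] -26 [75, 7, 152] -25 [80, 10, 148] -23 [90, 8, 91] -22 [90, 4, 122] -20 [19, 21, 99] -19 [12, 127, 144] -17 [11, 178, 169] -16 [12, 171, 179] -14 [12, 170, 177] -13 [12, 171, 176] -11 [11, 168, 179] -10 [12, 173, 177] -8 [12, 176, 177] 
120 [12, 170, 174] 121 [12, 171, 176] 123 [12, 171, 176] 124 [11, 171, 173] 126 [11, 177, 174] 127 [11, 169, 160] 129 [11, 153, 130] 130 [13, 30, 103] 132 [105, 16, 31] 133 [105, 16, 31] 135 [140, 67, 23] 136 [75, 51, 20] 138 [75, 51, 20] 139 [15, 6, 91] 
-36 [68, 129, 128] -34 [68, 137, 123] -33 [68, 124, 128] -31 [69, 139, 123] -30 [69, 129, 128] -28 [68, 128, 126] -27 [69, 93, 124] -25 [83, 19, 118] -24 [125, 13, 121] -22 [111, 14, 124] -21 [105, 20, 127] -19 [38, 8, 121] -18 [9, 100, 150] -16 [12, 169, 183] -15 [11, 170, 177] -13 [11, 170, 177] 
-132 [109, 16, 177] -130 [108, 18, 182] -129 [107, 13, 182] -127 [87, 17, 167] -126 [71, 77, 143] -124 [68, 116, 127] -123 [68, 118, 125] -121 [68, 119, 126] -120 [68, 121, 131] -118 [67, 125, 126] -117 [67, 125, 126] 
beaker [[212.0, 115.0, 249.0, 158.0]]
jar [[305.0, 243.0, 335.0, 273.0]]
weight [[182.0, 174.0, 211.0, 193.0]]
side green rows 77 393 cols 152 638
0.016 [[268.1, 338.9], [240.8, 336.8]]
0.024 [[267.6, 334.9], [240.1, 332.9]]
```

Run:
```python
from h import *
s=env.read_camera("side"); hs=cv2.cvtColor(s,cv2.COLOR_RGB2HSV)
for u in(244,252,260):
    print(u,[(v,*[int(k) for k in hs[v,u]]) for v in range(326,344)])
for u in range(200,0):pass
# edges between rows 290-330
for v in(300,320):
    g=[u for u in range(225,300) if abs(int(hs[v,u,0])-62)<15 and hs[v,u,1]>100]; print(v,g[0],g[-1])
for z in(.016,.024):
  for v in(300,320):
    best=[min(np.arange(-.13,-.02,.0005),key=lambda x:abs(proj("side",t2w(x,y,z))[1]-v)) for y in(.018,-.018)]
    print(z,v,[np.round(proj("side",t2w(b,y,z))[0],1) for b,y in zip(best,(.018,-.018))])
o=env.get_obs();print(o['force'],o['joint_velocities'].round(2),o['time_s'])
```

```text
244 [(326, 68, 186, 119), (327, 68, 177, 125), (328, 68, 177, 125), (329, 69, 182, 122), (330, 67, 182, 122), (331, 68, 181, 124), (332, 69, 183, 121), (333, 69, 185, 99), (334, 67, 174, 79), (335, 69, 150, 73), (336, 81, 52, 103), (337, 101, 36, 121), (338, 104, 30, 127), (339, 105, 34, 135), (340, 103, 31, 150), (341, 101, 33, 164), (342, 104, 35, 167), (343, 104, 33, 183)]
252 [(326, 69, 192, 117), (327, 68, 179, 121), (328, 68, 176, 123), (329, 67, 176, 123), (330, 69, 183, 124), (331, 68, 184, 122), (332, 68, 171, 127), (333, 68, 181, 114), (334, 69, 191, 92), (335, 69, 196, 73), (336, 69, 118, 82), (337, 80, 58, 97), (338, 103, 45, 119), (339, 108, 33, 154), (340, 104, 31, 179), (341, 105, 33, 187), (342, 101, 28, 183), (343, 101, 29, 186)]
260 [(326, 69, 184, 122), (327, 68, 180, 122), (328, 67, 178, 122), (329, 68, 179, 120), (330, 68, 176, 126), (331, 69, 187, 123), (332, 68, 189, 120), (333, 67, 164, 129), (334, 69, 185, 105), (335, 70, 191, 80), (336, 69, 159, 74), (337, 76, 72, 92), (338, 101, 39, 105), (339, 104, 31, 122), (340, 103, 36, 168), (341, 100, 30, 193), (342, 103, 31, 192), (343, 106, 31, 190)]
300 249 275
320 243 270
0.016 300 [np.float64(251.1), np.float64(276.8)]
0.016 320 [np.float64(245.5), np.float64(272.3)]
0.024 300 [np.float64(249.5), np.float64(275.6)]
0.024 320 [np.float64(243.7), np.float64(271.0)]
[ 0.1876915  -0.11005491 -0.49723568] [-0.12 -0.1   0.    0.11  0.06 -0.02  0.01] 15.75
```

The step's rear top edge (rows 333–335) and its sides (249–275 and 243–270) match step-up, z = 24 mm. Handing in.

```bash
python3 -c "
from cell import env
print(env.sign_off())"
```

```text
the job is handed in; nothing more can be done
None
```

The orange carrier is loaded. I pressed it down behind the rib until the step was fully down, then slid it under the keeper bar and the leaf spring to the end stop. I handed the job in after about 16 s of robot time.

**Home:** In the final push the carrier stopped moving while the push force kept rising to about 30 N. Its tail then measured about -17 mm in the wrist camera, which is home. The top camera read about -18.5 mm, and its reading of the step's end was off by the same 1.5 mm.

**Step:** In the side view it is back up behind the tail; its edges fit 24 mm and not 16 mm.

**Beaker, jar and weight:** All show within about 3 pixels of where they started, which is within the detectors' scatter. I moved the gripper a few mm sideways and turned it about 10° on the way in, because one bracket would have passed only about 3 mm from the beaker.

**Robot:** It is clear of everything, with wrist force near zero and the arm practically still.

**Disagreement:** The real fingertips end about 34 mm short of the stated TCP. I found this from the missing contact force and by locating the tips in two camera views, and I pressed by force after that.

**Not checked:** I did not measure how far the nose was raised during the slide. It passed under the keeper with no jump in force. The press was mostly 19–31 N while sliding.

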